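# Proof-load the clamp screw of a circuit-board holder

### The job

The clamp screw of the circuit-board holder has been tightened; prove that it holds. By its black knob, swing the torque lever on the screw clockwise (seen from above) until the ratchet bites, load it to about 0.5 N m (the pointer then stands on the load line) and keep it there for two seconds, without the screw turning. Then ease the lever off, swing it back until its knob stands over the rubber rest block at the end of the rail, and let go; leave the board and the other things on the bench alone.

Things in the scene. Friction and masses are not known exactly. Their poses are not given: they have to be found in the camera images.
- holder: Circuit-board holder, fixed to the bench: round aluminium dish 260 mm across, 24 mm high, a column and a steel rail along the holder's y axis, 300 mm long, top 109 mm up, with two black jaws whose arms point to the holder's +x and hold a green board. Origin: centre of the dish's underside, z up. The clamp screw's upright axis is at x = 0, y = -20 mm in this frame.
- screw_axis (a point): Point on the upright axis of the clamp screw (steel, under the ratchet head), 142 mm above the bench. The lever turns about this axis. Where the ratchet bites differs each time and cannot be seen: with the lever along the holder's -x axis, give or take 15 degrees, and 28 to 67 degrees clockwise of where the lever stands at the start.
- screw (a joint): How far the clamp screw has been turned from its tight start, rad, clockwise positive. 0 at the start and must stay so. It gives way at about 0.8 N m, which is about 9 N across the lever at the knob, in either direction.
- head: Round steel ratchet head on the screw, 36 mm across, with a thin pointer along its x axis over the lever to the scale. Origin on the screw axis, 132 mm above the bench; x points along the unloaded lever to the knob, z up. It swings freely with the lever (0.2 N at the knob) until, going clockwise, the ratchet bites; then it stands still and the lever flexes.
- knob (a point): Upright black knob at the end of the torque lever, spinning freely on its pin; grip or push it from above. A round post 16 mm in diameter, from 146 to 196 mm above the bench, its axis 90 mm from the screw axis. This point is on its axis, 173 mm above the bench. 0.5 N m is 5.6 N across the lever at the knob; the knob is then at y = -9 mm in the head's frame.
- rest_block (a point): Centre of the top of the black rubber rest block, 22 x 26 mm, near the rail's end, 90 mm from the screw axis towards the holder's -y, top 133 mm above the bench. The lever passes freely above it and stays where it is left; nothing stops it there. It can be swung freely at least 30 degrees past it.
- board: Green circuit board, 80 x 118 x 2 mm, held between the jaws on the holder's +x side, 106 mm above the bench. Not to be touched. Origin at its centre.
- spool: Blue plastic solder spool, 60 mm across, 40 mm high, standing. Bystander.
- tweezers: Dark steel tweezers, 120 mm long, lying. Bystander.
- driver: Screwdriver 190 mm long, lying. Bystander.
- dispenser: White bottle, 54 mm across, 110 mm high. Bystander.
- tin: Open steel tin, 70 mm across, 28 mm high. Bystander.
- standoff_a: Brass spacer, 12 mm across, 22 mm high, standing in the holder's dish. Bystander.
- standoff_b: A second brass spacer like the first, in the dish too. Bystander.
- lever: Springy aluminium torque lever, a flat beam from the head to the knob, about 140 mm above the bench. Origin as the head's, x towards the knob. Once the ratchet has bitten it flexes 5 N m per rad, 0.62 N per mm at the knob: 9 mm of knob travel for 0.5 N m. A white scale plate on it has a zero line and a load line, on which the pointer stands at 0.5 N m.

How it is judged:
By the outcome, as a careful person would: the job done as asked, in the order asked, and still so for the second after the job is handed in, with the robot touching nothing.
It also fails if it takes over 67 s, if anything falls off the work surface, if the arm or the gripper's body presses on something with over 40 N, if the wrist force passes 120 N, or if a joint passes its speed limit or range.

### The arm

A 6-joint arm with a two-finger parallel gripper is mounted at the origin on the work surface. World frame = base frame: x ahead of the robot, y to its left, z up, the work surface at z = 0. Lengths are in m, angles in rad, forces in N, time in s.
With the tool pointing down it reaches from about 0.325 to 0.85 m from the base axis. Payload 15.5 kg.
Tool frame: the origin (TCP) lies on the centre line of the jaws, within the pads' length; the fingertips stand 14 mm ahead of it and the grasp point (between the pads) lies 5 mm behind it (bot.tip_reach is the distance from the TCP to the fingertips, in m); z points along the fingers, y is the line along which they close (so a half turn about z gives the same grasp; the last joint's range is limited). The gripper opens to 91 mm and grips with 3 to 60 N. Pads are 32 mm wide; open, the fingers measure 118 mm over their backs; the gripper's body (76 mm by 178 mm) begins 60 mm behind the grasp point.
Start: joints at [1.248, 0.494, 1.345, -0, 1.302, -0.096], TCP at [0.141, 0.609, 0.228] pointing down, gripper open.
Joint ranges: [-2.91, 2.91], [-0.82, 2.16], [0.22, 2.67], [-1.22, 4.37], [0.12, 2.79], [-3.08, 3.08]. Speed limits (rad/s): [1.89, 1.89, 2.57, 3.01, 3.01, 3.01].

### API

Orientations are given as [roll, pitch, yaw] about the fixed x, y, z axes, in that order (R = Rz(yaw) Ry(pitch) Rx(roll)).
In Python, from workcell import bot gives the robot as it stands.
- The arm moves only by the shell command python3 -m inch 'ROWS'. ROWS is JSON, a list of rows, each a list of 3 entries, a list of its own where there are three numbers: the opening in per cent of the stroke, from 0 (shut) to 100 (fully open), then the shift along the tool's x, y, z in mm, then the turn about the tool's z in degrees. In form: [[jaw, [tx, ty, tz], spin], ...]. A call has exactly 5 rows; each row shifts and turns the commanded pose from where the row before left it, along the tool's axes as they then stand; what a row does not reach is not made up. A row lasts 1/8 s, in which the tool goes at most 62.5 mm and 10.7 degrees, less where a joint would pass 70% of its speed; a pose out of reach is approached as far as the arm can. A call is refused whole if a number of a shift passes 62.5 or a number of a turn 10.7, either way. A call with a gripper value outside its range is refused whole. The fingers move at their own pace and stop on an object; the grip force is fixed at half the most. Time passes only in rows, so rows that do not move let the fingers close, or fill a call up. It gives the time, the measured TCP pose, the force, the opening and the grip force at its end, in the units of the state.
- bot.sense(): the state, without advancing time (a new reading comes with each control period).
- bot.capture(name): name is "scene" or "top" or "wrist"; returns the picture (420x560x3 uint8, blue, green, red); there is no depth.
- bot.get_calibration(name): a dict with "fx", "fy", "cx", "cy" (pixels), "world_from_camera" (4x4, takes a point from camera to world coordinates). Camera axes: x right, y up, looking along -z (the intrinsics and any distortion apply to the point x, -y, -z); pixel columns grow to the right and rows downward; lengths in m; the calibration is good to about 2 mm. A picture is of the moment at which its call begins: read the wrist's pose just before it. get_calibration takes no time and is no camera call; for the wrist camera it gives the pose at the moment of the call.
- bot.hand_in(): hands the job in; it is judged then, once.
Trained networks look in the newest picture that a camera, given by its name, has taken for a name from the list of things; names that differ only in an ending like _2 or _b are one class to them, and where a whole thing is asked for, a point or a joint stands for the part that bears it (a point fixed in the world has none). Each returns a list of dicts, best first, with "score" (0 to 1); they miss things now and then, are a little off and sometimes report something else, mostly with a low value. They report only what shows in the picture. A call takes as long as a camera call.
- bot.boxes_of(camera, label): "xy" ([column, row] in pixels, amid what is visible of it).
- bot.trace(camera, label): "pixels" (420x560 bool, what is visible of it) and "xy" ([column, row] in pixels, amid what is visible of it).
- bot.tip_of(camera, label): "xy" ([column, row] in pixels: a listed point, or the origin of a listed thing).
The state is a dict: "clock": time; "qpos": joint angles; "joint_velocities": joint speeds; "joint_efforts": joint torques, N m; "tcp_pos": TCP position; "orientation": TCP orientation; "contact_force": force on the tool from outside, world axes, zero at the start; "torque": the same for the moment, N m; "opening": opening from 0.0 (shut) to 1.0 (fully open); "gripper_force": force on a finger pad.
Only numpy, scipy, OpenCV 4.12 (cv2) and the standard library are available. Lean on these libraries where they do the work, as an engineer would, in place of code of your own. Each camera call takes 0.05 s, during which the arm holds its last target. There are 200 camera calls.

## Working session

There is one attempt and no reset: what is moved stays moved. The work goes in short steps, Python scripts to look and compute and a shell command to move; the robot and the scene stay as the last step left them, time stands still between calls to the robot, and variables do not carry over. Pictures are saved under pics/ and viewed, at most 12 in all, crops included, and the job is handed in when it is done.

```bash
mkdir -p pics; cat > h.py <<'E'
import numpy as np,cv2
from workcell import bot
def ray(c,xy):
    k=bot.get_calibration(c);T=np.array(k["world_from_camera"])
    d=T[:3,:3]@np.array([(xy[0]-k["cx"])/k["fx"],-(xy[1]-k["cy"])/k["fy"],-1]);return T[:3,3],d,k
def at(c,xy,z):
    o,d,_=ray(c,xy);return (o+d*(z-o[2])/d[2]).round(4)
E
python3 - <<'E'
from h import *
for c in ("scene","top"):
    im=bot.capture(c);cv2.imwrite(f"pics/{c}0.png",im)
    print({k:v for k,v in bot.get_calibration(c).items() if k!="world_from_camera"}, np.array(bot.get_calibration(c)["world_from_camera"])[:3,3])
    for l,z in (("knob",.173),("screw_axis",.142),("rest_block",.133),("holder",0),("head",.132),("board",.106)):
        print(c,l,[(np.round(r["xy"],1).tolist(),round(r["score"],2),at(c,r["xy"],z).tolist()) for r in bot.tip_of(c,l)[:2]])
s=bot.sense();print(s)
E
```

```text
{'fx': 506.58239626246973, 'fy': 506.58239626246973, 'cx': 279.74577840089245, 'cy': 213.935989524912} [ 1.1057821  -0.98190908  1.0315476 ]
scene knob [([277.9, 194.3], 0.77, [0.5203, 0.0004, 0.173])]
scene screw_axis [([309.5, 202.4], 0.76, [0.597, 0.0479, 0.142])]
scene rest_block [([287.9, 218.4], 0.58, [0.5737, -0.036, 0.133])]
scene holder [([312.7, 229.9], 0.65, [0.5893, 0.0939, 0.0]), ([386.6, 192.1], 0.57, [0.7163, 0.394, 0.0])]
scene head [([387.7, 192.8], 0.68, [0.7702, 0.2163, 0.132]), ([311.3, 204.0], 0.63, [0.5993, 0.0554, 0.132])]
scene board [([347.5, 216.9], 0.73, [0.7026, 0.0839, 0.106])]
{'fx': 384.88544924762635, 'fy': 384.88544924762635, 'cx': 283.0690401886943, 'cy': 207.81737937169996} [0.31511392 0.00127902 1.18418529]
top knob [([288.8, 202.6], 0.57, [0.5256, -0.0017, 0.173])]
top screw_axis [([274.7, 179.7], 0.69, [0.5971, 0.0383, 0.142])]
top rest_block [([304.2, 187.7], 0.6, [0.5772, -0.0446, 0.133])]
top holder [([265.8, 188.0], 0.84, [0.6081, 0.0711, 0.0])]
top head [([269.8, 180.8], 0.87, [0.5965, 0.0525, 0.132])]
top board [([256.1, 148.3], 0.91, [0.7018, 0.096, 0.106]), ([147.2, 251.5], 0.49, [0.3954, 0.3934, 0.106])]
{'clock': 0.7, 'qpos': array([ 1.24751721e+00,  4.93616245e-01,  1.34552106e+00,  3.98406751e-05,
        1.30253854e+00, -9.54788676e-02]), 'joint_velocities': array([ 0.00027665,  0.00119503, -0.00075262, -0.00012732,  0.00140408,
       -0.0001666 ]), 'joint_efforts': array([-9.68998102e-04, -8.78502274e+01, -3.82215822e+01,  7.05266465e-02,
        4.36448422e-02,  1.35536484e-05]), 'tcp_pos': array([0.14111103, 0.60883854, 0.22789771]), 'orientation': array([-3.14151350e+00, -4.61709516e-05,  2.91378184e+00]), 'contact_force': array([-1.56043027,  0.07176582,  0.21896972]), 'torque': array([ 0.00261689,  0.00363216, -0.0034577 ]), 'gripper_force': 0.0, 'opening': 0.9957961321246824}
```

View pics/top0.png

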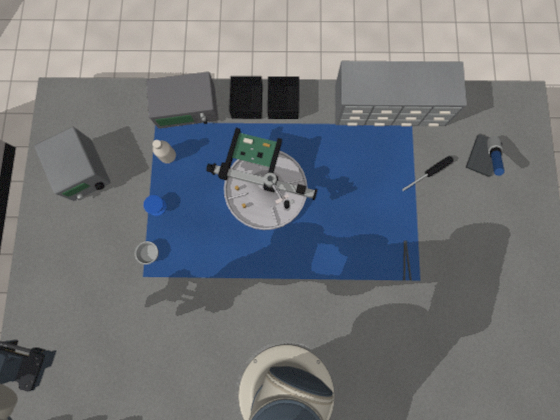

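View pics/scene0.png

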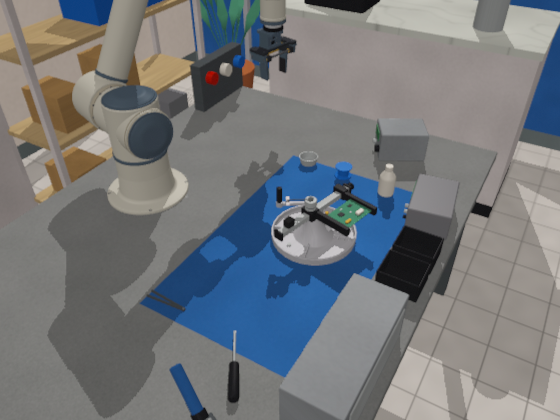

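The top view has +x up and +y left. The screw head is at about (270,179), the knob at (288,204) and the rest block at (304,188). The networks agree with these positions. That puts the screw near (0.598, 0.047), the knob near (0.522, 0.000) and the rest near (0.576, -0.040). I'll move above the knob and turn so tool x points at the screw.

```bash

for i in 1 2 3; do :; done
python3 -m inch '[[100,[-34,-34,-3],0],[100,[-34,-34,-3],0],[100,[-34,-34,-3],0],[100,[-34,-34,-3],0],[100,[-34,-34,-3],0]]' >/dev/null
python3 -m inch '[[100,[-34,-34,-3],0],[100,[-34,-34,-3],0],[100,[-34,-34,-3],0],[100,[-34,-34,-3],0],[100,[-34,-34,-3],0]]'
python3 -m inch '[[100,[-34,-34,-3],0],[100,[-34,-34,-3],0],[100,[-34,-34,-3],0],[100,[-34,-34,-3],0],[100,[-34,-34,-3],0]]'
python3 -m inch '[[60,[0,0,0],9],[60,[0,0,0],9],[60,[0,0,0],9],[60,[0,0,0],9],[60,[0,0,0],9]]' >/dev/null
python3 -m inch '[[30,[0,0,0],9],[30,[0,0,0],9],[30,[0,0,0],9],[30,[0,0,0],9],[30,[0,0,0],9]]' >/dev/null
python3 -m inch '[[30,[0,0,0],9],[30,[0,0,0],9],[30,[0,0,0],9],[30,[0,0,0],9],[30,[0,0,0],9]]'
python3 - <<'E'
from h import *
s=bot.sense();print(s["clock"],s["tcp_pos"],s["orientation"],s["contact_force"],s["opening"],s["qpos"])
for c in ("wrist","top"):
    im=bot.capture(c);cv2.imwrite(f"pics/{c}1.png",im)
    for l,z in (("knob",.173),("screw_axis",.142),("rest_block",.133),("head",.132),("holder",0)):
        print(c,l,[(np.round(r["xy"],1).tolist(),round(r["score"],2),at(c,r["xy"],z).tolist()) for r in bot.tip_of(c,l)[:2]])
print([bot.sense()["contact_force"].round(2).tolist() for _ in range(2)])
E
```

```text
clock: 1.95
tcp_pos: [0.3963, 0.1995, 0.2583]
orientation: [3.141, 0.001, 2.914]
contact_force: [1.0, 0.3, -0.1]
opening: 0.997
gripper_force: 0.0
clock: 2.58
tcp_pos: [0.5235, -0.0047, 0.2732]
orientation: [3.141, 0.0, 2.914]
contact_force: [1.2, 1.2, 0.3]
opening: 0.999
gripper_force: 0.0
clock: 4.45
tcp_pos: [0.5228, -0.0031, 0.273]
orientation: [3.142, -0.0, 0.552]
contact_force: [0.2, 0.4, 1.1]
opening: 0.3
gripper_force: 0.0
4.45 [ 0.52277266 -0.00314334  0.27298599] [ 3.14152411e+00 -5.76593530e-05  5.52417369e-01] [0.24011018 0.3855383  1.12868253] 0.30009693669565296 [-1.20255062e-01  3.04804780e-01  1.53034635e+00 -1.83241139e-05
  1.30635372e+00  8.98128687e-01]
wrist knob [([271.2, 217.5], 0.84, [0.5185, 0.006, 0.173]), ([198.8, 119.6], 0.66, [0.5586, 0.0999, 0.173])]
wrist screw_axis [([273.5, 108.1], 0.76, [0.6, 0.0549, 0.142])]
wrist rest_block [([337.7, 182.1], 0.59, [0.575, -0.0356, 0.133])]
wrist head [([273.7, 113.7], 0.83, [0.5964, 0.0528, 0.132])]
wrist holder [([265.4, 111.1], 0.69, [0.599, 0.0722, 0.0]), ([199.3, 119.9], 0.16, [0.5409, 0.1433, 0.0])]
top knob []
top screw_axis []
top rest_block [([301.6, 191.0], 0.8, [0.5676, -0.0374, 0.133])]
top head [([267.9, 189.1], 0.34, [0.5723, 0.0574, 0.132])]
top holder [([267.2, 188.8], 0.73, [0.6055, 0.0666, 0.0])]
[[0.25, 0.68, -0.15], [0.25, 0.68, -0.15]]
```

View pics/wrist1.png

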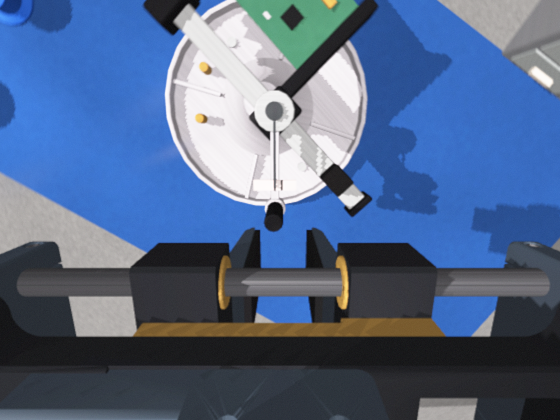

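The wrist view has up along tool x. The lever runs straight from the head at (274,110) to the knob at (274,215), and the jaws are centred near column 283. So the knob is about 9 mm to tool -y. I'll correct that, descend around the knob and close the jaws to a loose cage.

```bash

python3 -m inch '[[40,[1,-9,0],2],[40,[0,0,10],0],[40,[0,0,10],0],[40,[0,0,10],0],[40,[0,0,10],0]]' 
python3 - <<'E'
from h import *
im=bot.capture("wrist");cv2.imwrite("pics/wrist2.png",im)
for l,z in (("knob",.173),("screw_axis",.142),("head",.132)):
        print(l,[(np.round(r["xy"],1).tolist(),round(r["score"],2),at("wrist",r["xy"],z).tolist()) for r in bot.tip_of("wrist",l)[:2]])
print(bot.sense()["tcp_pos"])
E
```

```text
clock: 5.68
tcp_pos: [0.5188, 0.0049, 0.232]
orientation: [-3.141, 0.0, 0.523]
contact_force: [-0.5, 0.1, -0.5]
opening: 0.404
gripper_force: 0.0
knob [([284.8, 230.6], 0.94, [0.5209, 0.0046, 0.173])]
screw_axis [([281.0, 109.9], 0.86, [0.5972, 0.0516, 0.142])]
head [([279.1, 108.6], 0.59, [0.5983, 0.0539, 0.132])]
[0.51887918 0.00500086 0.23279433]
```

View pics/wrist2.png

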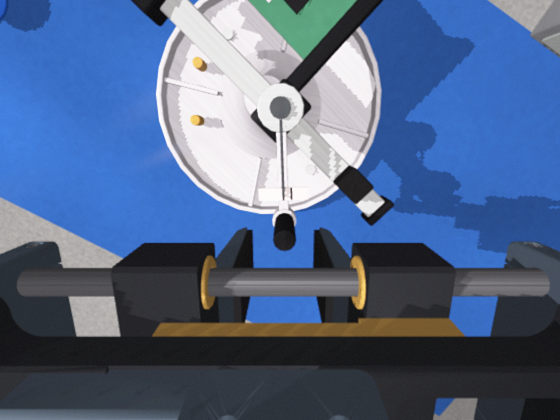

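The knob at (285,231) is now centred between the fingers at about column 283, and the lever lines up with tool x. Descending.

```bash

python3 -m inch '[[40,[1,0,12],0],[40,[0,0,12],0],[40,[0,0,12],0],[40,[0,0,12],0],[40,[0,0,10],0]]' 
python3 -m inch '[[30,[0,0,0],0],[20,[0,0,0],0],[20,[0,0,0],0],[20,[0,0,0],0],[20,[0,0,0],0]]' 
python3 - <<'E'
from h import *
im=bot.capture("wrist");cv2.imwrite("pics/wrist3.png",im)
for l,z in (("knob",.173),("screw_axis",.142),("head",.132)):
        print(l,[(np.round(r["xy"],1).tolist(),round(r["score"],2),at("wrist",r["xy"],z).tolist()) for r in bot.tip_of("wrist",l)[:2]])
s=bot.sense();p=s["tcp_pos"];print(p,s["orientation"],s["opening"])
for C in ((.597,.0517),):
    d=p[:2]-C;print(np.hypot(*d),np.degrees(np.arctan2(d[1],d[0]))%360)
E
```

```text
clock: 6.5
tcp_pos: [0.5196, 0.0055, 0.174]
orientation: [-3.141, 0.0, 0.523]
contact_force: [0.1, -0.5, -0.0]
opening: 0.402
gripper_force: 0.0
clock: 7.12
tcp_pos: [0.5198, 0.0055, 0.1751]
orientation: [3.141, -0.0, 0.523]
contact_force: [0.0, -0.7, 0.3]
opening: 0.203
gripper_force: 0.0
knob [([282.3, 262.9], 0.82, [0.5204, 0.006, 0.173]), ([269.3, 103.8], 0.38, [0.5921, 0.0547, 0.173])]
screw_axis [([278.7, 100.4], 0.56, [0.5986, 0.0534, 0.142])]
head [([275.5, 103.9], 0.71, [0.5966, 0.0548, 0.132]), ([460.1, 414.9], 0.22, [0.4597, -0.2006, 0.132])]
[0.51975529 0.00553952 0.1749512 ] [-3.14158480e+00 -4.27625188e-05  5.22667929e-01] 0.2034954611233387
0.08998630453959193 210.86201443328383
```

View pics/wrist3.png

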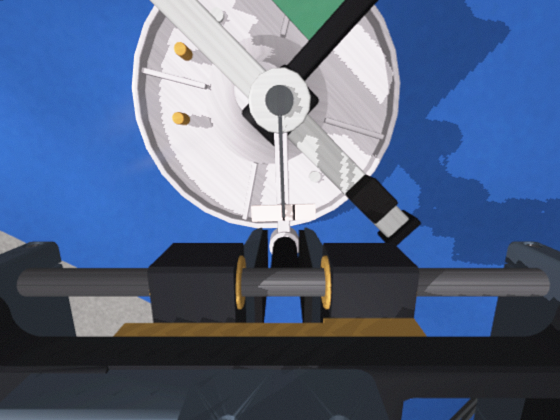

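The knob is caged: the fingers stand either side of (284,245), and the pointer sits near the zero line of the scale at about (283,213). Now I'll swing 20° clockwise, which is inside the free range (the earliest bite is at 28°).

```bash
cat > st.py <<'E'
from h import *
import sys
C=np.array([.597,.0517]);F=[]
for _ in range(int(sys.argv[1]) if len(sys.argv)>1 else 3):
    bot.capture("wrist");F.append(bot.sense()["contact_force"])
s=bot.sense();p=s["tcp_pos"];d=p[:2]-C;psi=s["orientation"][2];F=np.mean(F,0)
print(s["clock"],"r",round(np.hypot(*d)*1e3,1),"th",round(np.degrees(np.arctan2(d[1],d[0]))%360,2),"psi",round(np.degrees(psi),2),"z",p[2].round(4),
"Ftool x,y",round(F[:2]@[np.cos(psi),np.sin(psi)],2),round(F[:2]@[np.sin(psi),-np.cos(psi)],2))
E
python3 st.py
python3 -m inch '[[20,[0,-3.1,0],2],[20,[0,-3.1,0],2],[20,[0.1,-3.1,0],2],[20,[0,-3.1,0],2],[20,[0.1,-3.1,0],2]]' >/dev/null
python3 -m inch '[[20,[0.1,-3.1,0],2],[20,[0,-3.1,0],2],[20,[0.1,-3.1,0],2],[20,[0,-3.1,0],2],[20,[0.1,-3.1,0],2]]' 
python3 st.py
python3 -m inch '[[20,[0.1,-2,0],1.3],[20,[0,-2,0],1.3],[20,[0.1,-2,0],1.3],[20,[0,-2,0],1.3],[20,[0,-2,0],1.3]]' 
python3 st.py
```

```text
7.475 r 90.0 th 210.86 psi 29.95 z 0.1749 Ftool x,y 0.43 -0.06
clock: 8.72
tcp_pos: [0.5091, 0.0346, 0.1749]
orientation: [3.142, 0.0, 0.172]
contact_force: [-0.6, -1.0, 0.5]
opening: 0.201
gripper_force: 0.1
8.875 r 89.5 th 191.05 psi 10.0 z 0.1749 Ftool x,y 0.11 0.02
clock: 9.5
tcp_pos: [0.5081, 0.0446, 0.1749]
orientation: [-3.142, -0.0, 0.059]
contact_force: [-0.3, 0.2, -0.6]
opening: 0.199
gripper_force: 0.1
9.65 r 89.2 th 184.61 psi 3.45 z 0.1749 Ftool x,y -0.31 0.57
```

```bash

python3 -m inch '[[20,[0,-1,0],0.6],[20,[0,-1,0],0.6],[20,[0.1,-1,0],0.6],[20,[0,-1,0],0.7],[20,[0,0,0],0]]' >/dev/null
python3 st.py
python3 -m inch '[[20,[0,-1,0],0.6],[20,[0,-1,0],0.6],[20,[0.1,-1,0],0.6],[20,[0,-1,0],0.7],[20,[0,0,0],0]]' >/dev/null
python3 st.py
```

```text
10.425 r 89.0 th 182.11 psi 0.96 z 0.1749 Ftool x,y -0.45 0.55
11.2 r 88.8 th 179.52 psi -1.55 z 0.1749 Ftool x,y -0.05 0.67
```

```bash

python3 -m inch '[[20,[0,-1,0],0.6],[20,[0,-1,0],0.6],[20,[0,-1,0],0.6],[20,[0,-1,0],0.7],[20,[0,0,0],0]]' >/dev/null
python3 st.py
python3 -m inch '[[20,[0,-1,0],0.6],[20,[0,-1,0],0.6],[20,[0,-1,0],0.6],[20,[0,-1,0],0.7],[20,[0,0,0],0]]' >/dev/null
python3 st.py 5
```

```text
11.975 r 88.8 th 176.95 psi -4.05 z 0.1749 Ftool x,y -0.58 0.3
12.85 r 88.8 th 174.38 psi -6.55 z 0.175 Ftool x,y 0.1 0.09
```

```bash

python3 -m inch '[[20,[0,-1,0],0.6],[20,[0,-1,0],0.6],[20,[0,-1,0],0.6],[20,[0,-1,0],0.7],[20,[0,0,0],0]]' >/dev/null
python3 st.py
python3 -m inch '[[20,[0,-1,0],0.6],[20,[0,-1,0],0.6],[20,[0,-1,0],0.6],[20,[0,-1,0],0.7],[20,[0,0,0],0]]' >/dev/null
python3 st.py 5
```

```text
13.625 r 88.7 th 171.78 psi -9.05 z 0.1749 Ftool x,y -0.26 0.14
14.5 r 88.7 th 169.23 psi -11.55 z 0.1749 Ftool x,y -0.13 0.85
```

```bash

python3 -m inch '[[20,[0,-1,0],0.6],[20,[0,-1,0],0.6],[20,[0,-1,0],0.6],[20,[0,-1,0],0.7],[20,[0,0,0],0]]' >/dev/null
python3 st.py 5
python3 - <<'E'
from h import *
cv2.imwrite("pics/w4.png",cv2.resize(bot.capture("wrist")[60:280,180:400],None,fx=2.7,fy=2.7,interpolation=cv2.INTER_CUBIC))
E
```

```text
15.375 r 88.7 th 166.62 psi -14.05 z 0.1749 Ftool x,y 0.06 -0.47
```

View pics/w4.png

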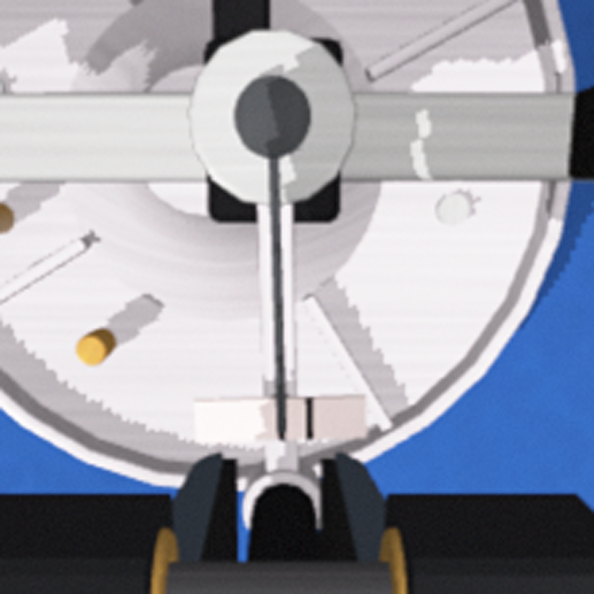

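The pointer at (281,430) in the crop still stands on the zero line, and the load line is at (310,415), so the ratchet has not bitten yet. I'll continue in 2.5° steps.

```bash

python3 -m inch '[[20,[0,-1,0],0.6],[20,[0,-1,0],0.6],[20,[0,-1,0],0.6],[20,[0,-1,0],0.7],[20,[0,0,0],0]]' >/dev/null
python3 st.py 4
python3 -m inch '[[20,[0,-1,0],0.6],[20,[0,-1,0],0.6],[20,[0,-1,0],0.6],[20,[0,-1,0],0.7],[20,[0,0,0],0]]' >/dev/null
python3 st.py 5
```

```text
16.25 r 88.7 th 164.07 psi -16.55 z 0.1749 Ftool x,y -0.64 1.52
17.125 r 88.7 th 161.46 psi -19.05 z 0.1749 Ftool x,y -0.36 3.3
```

It has bitten: tangential force is now 3.3 N. I'll go 2.5 mm further and check the pointer.

```bash

python3 -m inch '[[20,[0,-0.7,0],0.4],[20,[0,-0.6,0],0.4],[20,[0,-0.6,0],0.4],[20,[0,-0.6,0],0.4],[20,[0,0,0],0]]' >/dev/null
python3 st.py 6
python3 - <<'E'
from h import *
cv2.imwrite("pics/w5.png",cv2.resize(bot.capture("wrist")[60:280,180:400],None,fx=2.7,fy=2.7,interpolation=cv2.INTER_CUBIC))
E
```

```text
18.05 r 88.7 th 159.87 psi -20.65 z 0.1749 Ftool x,y -0.09 5.11
```

View pics/w5.png

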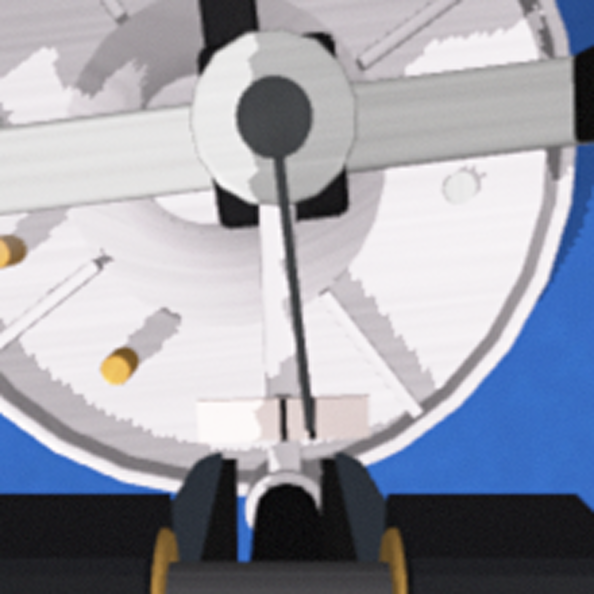

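The pointer at about (310,415) almost covers the load line. The zero line has come clear at (284,415), and the force is 5.1 N. I'll add 0.5 mm and hold for about 3 s.

```bash

python3 -m inch '[[20,[0,-0.5,0],0.3],[20,[0,0,0],0],[20,[0,0,0],0],[20,[0,0,0],0],[20,[0,0,0],0]]' >/dev/null
python3 st.py 8
python3 - <<'E'
from h import *
cv2.imwrite("pics/w6.png",cv2.resize(bot.capture("wrist")[180:240,240:340],None,fx=7,fy=7,interpolation=cv2.INTER_CUBIC))
E
```

```text
19.125 r 88.7 th 159.57 psi -20.95 z 0.1749 Ftool x,y -0.13 5.03
```

View pics/w6.png

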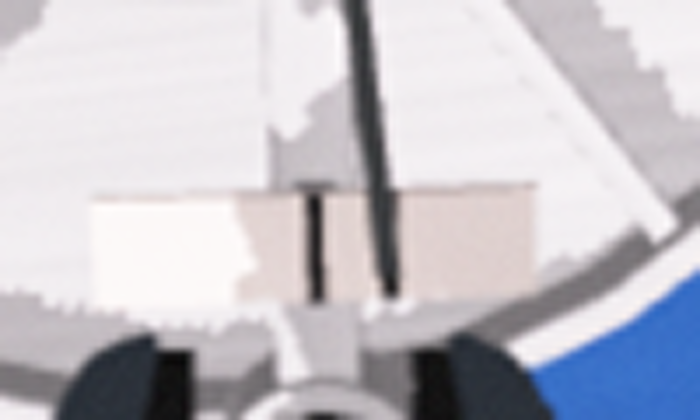

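The zero line is at x=315 and the pointer at x=383. From the plate edges, the load line should be at about x=392. That is about 0.44 N m, in line with 5.0 N. I'll add 0.8 mm and hold.

```bash

python3 -m inch '[[20,[0,-0.4,0],0.25],[20,[0,-0.4,0],0.25],[20,[0,0,0],0],[20,[0,0,0],0],[20,[0,0,0],0]]' >/dev/null
python3 st.py 10
python3 - <<'E'
from h import *
cv2.imwrite("pics/w7.png",cv2.resize(bot.capture("wrist")[180:240,240:340],None,fx=7,fy=7,interpolation=cv2.INTER_CUBIC))
E
```

```text
20.3 r 88.7 th 159.09 psi -21.45 z 0.1749 Ftool x,y 0.05 5.52
```

View pics/w7.png

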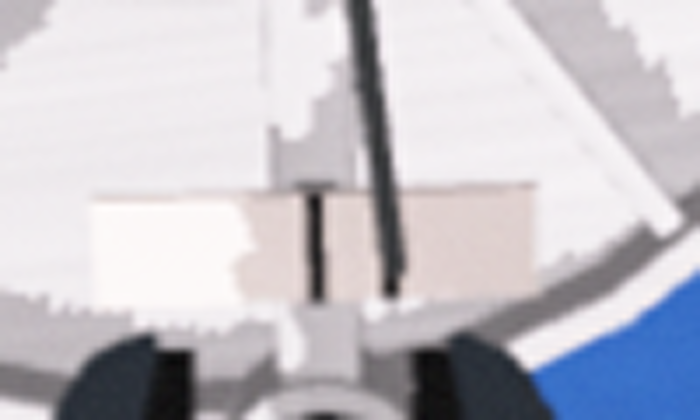

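The pointer at about (389,240) now covers the load line, whose end shows under the tip at (391,285), and the force is 5.5 N. I'll hold.

```bash

for i in 1; do python3 -m inch '[[20,[0,0,0],0],[20,[0,0,0],0],[20,[0,0,0],0],[20,[0,0,0],0],[20,[0,0,0],0]]' >/dev/null; done
python3 -m inch '[[20,[0,0,0],0],[20,[0,0,0],0],[20,[0,0,0],0],[20,[0,0,0],0],[20,[0,0,0],0]]' >/dev/null
python3 -m inch '[[20,[0,0,0],0],[20,[0,0,0],0],[20,[0,0,0],0],[20,[0,0,0],0],[20,[0,0,0],0]]' >/dev/null
python3 -m inch '[[20,[0,0,0],0],[20,[0,0,0],0],[20,[0,0,0],0],[20,[0,0,0],0],[20,[0,0,0],0]]' >/dev/null
python3 st.py 6
```

```text
23.15 r 88.7 th 159.07 psi -21.45 z 0.1749 Ftool x,y -0.25 5.24
```

Held for over 2 s at 5.2–5.5 N with the position steady. Now easing off, then swinging back to the rest at about 256°.

```bash

python3 -m inch '[[20,[0,1,0],-0.64],[20,[0,1,0],-0.64],[20,[0,1,0],-0.64],[20,[0,1,0],-0.64],[20,[0,1,0],-0.64]]' >/dev/null
python3 -m inch '[[20,[0,1,0],-0.64],[20,[0,1,0],-0.64],[20,[0,1,0],-0.64],[20,[0,1,0],-0.64],[20,[0,1,0],-0.64]]' >/dev/null
python3 st.py 3
python3 -m inch '[[20,[0.1,4.7,0],-3],[20,[0.1,4.7,0],-3],[20,[0.1,4.7,0],-3],[20,[0.1,4.7,0],-3],[20,[0.1,4.7,0],-3]]' >/dev/null
python3 -m inch '[[20,[0.1,4.7,0],-3],[20,[0.1,4.7,0],-3],[20,[0.1,4.7,0],-3],[20,[0.1,4.7,0],-3],[20,[0.1,4.7,0],-3]]' >/dev/null
python3 st.py 3
python3 -m inch '[[20,[0.1,4.7,0],-3],[20,[0.1,4.7,0],-3],[20,[0.1,4.7,0],-3],[20,[0.1,4.7,0],-3],[20,[0.1,4.7,0],-3]]' >/dev/null
python3 -m inch '[[20,[0.1,4.7,0],-3],[20,[0.1,4.7,0],-3],[20,[0.1,4.7,0],-3],[20,[0.1,4.7,0],-3],[20,[0.1,4.7,0],-3]]' >/dev/null
python3 st.py 3
```

```text
24.55 r 88.7 th 165.43 psi -15.06 z 0.175 Ftool x,y 0.04 0.14
25.95 r 89.5 th 195.69 psi 14.87 z 0.1749 Ftool x,y 0.38 0.28
27.35 r 90.2 th 225.56 psi 44.84 z 0.1749 Ftool x,y 0.2 0.27
```

```bash

python3 -m inch '[[20,[0.1,4.7,0],-3],[20,[0.1,4.7,0],-3],[20,[0.1,4.7,0],-3],[20,[0.1,4.7,0],-3],[20,[0.1,4.7,0],-3]]' >/dev/null
python3 -m inch '[[20,[0.1,4.7,0],-3],[20,[0.1,4.7,0],-3],[20,[0.1,4.7,0],-3],[20,[0.1,3.1,0],-2],[20,[0,1.6,0],-1]]' >/dev/null
python3 st.py 3
python3 - <<'E'
from h import *
im=bot.capture("wrist");cv2.imwrite("pics/w8.png",im[0:300])
for l,z in (("knob",.173),("screw_axis",.142),("head",.132),("rest_block",.133)):
        print(l,[(np.round(r["xy"],1).tolist(),round(r["score"],2),at("wrist",r["xy"],z).tolist()) for r in bot.tip_of("wrist",l)[:2]])
print(bot.sense()["tcp_pos"])
E
```

```text
28.75 r 90.8 th 252.28 psi 71.9 z 0.1749 Ftool x,y -0.33 -0.33
knob [([280.5, 261.2], 0.72, [0.5694, -0.0335, 0.173])]
screw_axis [([280.8, 100.3], 0.91, [0.5977, 0.0523, 0.142])]
head [([280.1, 101.7], 0.93, [0.5973, 0.0527, 0.132]), ([279.3, 97.6], 0.3, [0.5976, 0.0552, 0.132])]
rest_block [([290.1, 234.6], 0.85, [0.5764, -0.033, 0.133])]
[ 0.56937129 -0.03489495  0.17496562]
```

View pics/w8.png

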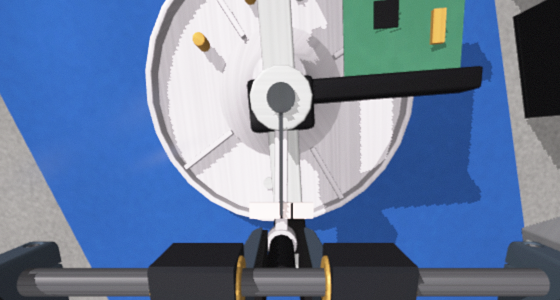

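The lever at column 281 is about 4° short of the rail's line, which runs from (275,0) to (292,210). I'll swing it 4.4° further, then look again before letting go.

```bash

python3 -m inch '[[20,[0,2,0],-1.3],[20,[0,2,0],-1.2],[20,[0,1.5,0],-1],[20,[0,1.4,0],-0.9],[20,[0,0,0],0]]' >/dev/null
python3 st.py 3
python3 -m inch '[[22,[0,-0.7,0],0],[25,[0,0,0],0],[32,[0,0,0],0],[36,[0,0,0],0],[36,[0,0,0],0]]' >/dev/null
python3 -m inch '[[36,[0,0,-6],0],[36,[0,0,-12],0],[36,[0,0,-12],0],[36,[0,0,-15],0],[36,[0,0,-15],0]]' 
python3 -m inch '[[36,[0,0,-20],0],[36,[0,0,-20],0],[36,[-10,0,-10],0],[36,[-10,0,0],0],[36,[0,0,0],0]]' 
python3 - <<'E'
from h import *
im=bot.capture("wrist");cv2.imwrite("pics/w9.png",im[0:300])
P={}
for l,z in (("knob",.173),("screw_axis",.142),("head",.132),("rest_block",.133)):
    r=bot.tip_of("wrist",l)
    print(l,[(np.round(q["xy"],1).tolist(),round(q["score"],2),at("wrist",q["xy"],z).tolist()) for q in r[:2]])
E
```

```text
29.775 r 91.0 th 256.69 psi 76.34 z 0.1749 Ftool x,y -0.47 0.2
clock: 31.02
tcp_pos: [0.5755, -0.0367, 0.2363]
orientation: [3.141, -0.0, 1.332]
contact_force: [0.1, -0.5, -0.4]
opening: 0.359
gripper_force: 0.0
clock: 31.65
tcp_pos: [0.5701, -0.0571, 0.2843]
orientation: [-3.141, 0.0, 1.331]
contact_force: [0.7, -0.5, -0.3]
opening: 0.361
gripper_force: 0.0
knob [([280.3, 186.5], 0.57, [0.5753, -0.0302, 0.173]), ([281.0, 186.2], 0.17, [0.576, -0.0301, 0.173])]
screw_axis [([284.7, 89.1], 0.73, [0.6, 0.0533, 0.142])]
head [([280.4, 90.3], 0.58, [0.5961, 0.0548, 0.132])]
rest_block [([282.5, 183.4], 0.79, [0.5767, -0.0336, 0.133])]
```

View pics/w9.png

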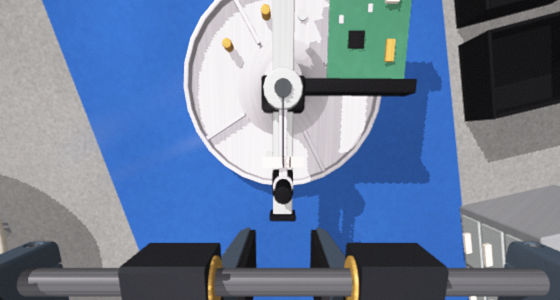

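The knob at (283,189) stands over the rail-end rest block, and the lever lies along the rail. The knob and rest estimates agree to within 2 mm across the lever, and the gripper is clear. Handing in.

```bash
python3 -c "
from workcell import bot
print(bot.hand_in())"
```

```text
the job is handed in; nothing more can be done
None
```

The job is handed in: the clamp screw was loaded to about 0.5 N m (5.2–5.5 N at the knob, pointer on the load line) and held for over two seconds with no sign of turning, then the lever was eased off, swung back over the rest block and let go.

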